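# Cap the rail's bolt holes, feel along them and run the carriage to its stop

### The arm

A 6-joint arm with a two-finger parallel gripper is mounted at the origin on a cart in front of the work surface, level with it; the furniture and walls round the work are solid. World frame = base frame: x ahead of the robot, y to its left, z up, the work surface at z = 0. Lengths are in m, angles in rad, forces in N, time in s.
With the tool pointing down it reaches from about 0.25 to 0.725 m from the base axis. Payload 4 kg.
Tool frame: the origin (TCP) lies between the finger pads; the fingertips stand 17 mm ahead of it and the grasp point (between the pads) lies 2 mm behind it; z points along the fingers, y is the direction in which the jaws open and shut (so a half turn about z gives the same grasp; the last joint's range is limited). The gripper opens to 85 mm and grips with 20 to 120 N. Pads are 22 mm wide; open, the fingers measure 114 mm over their backs; the gripper's body (76 mm by 85 mm) begins 54 mm behind the grasp point. The pads swing forward as they close: fully open they stand 13 mm farther back than shut.
Start: joints at [1.293, 0.241, 0.005, 1.335, 0, 1.571], TCP at [0.137, 0.481, 0.22] pointing down, gripper open.
Joint ranges: [-2.72, 2.72], [-1.05, 1.87], [-1.09, 1.28], [-1.99, 2.15], [-1.42, 1.44], [-3.14, 3.14]. Speed limits (rad/s): [2.79, 2.79, 3.14, 3.14, 3.14, 3.14].

### API

Orientations are given as a unit quaternion [x, y, z, w].
In Python, from workcell import readout, viewer, order gives the robot as it stands. The module is installed in compiled form; this text tells all that it offers.
- The arm moves only by the shell command python3 -m crank 'ROWS'. ROWS is text: rows parted by semicolons, each of 7 numbers parted by spaces: the shift along the tool's x, y, z in m, then the turn, a rotation vector about the tool's x, y, z in rad, then the gripper's target within -1 to 1 (shut at 1, half-way at 0, fully open at -1). A call has 1 to 20 rows; each row shifts and turns the pose as measured when the row begins, along the tool's axes as they then stand; what a row does not reach is not made up. A row lasts 1/12 s, in which the tool goes at most 41.7 mm and 7.16 degrees, less where a joint would pass 70% of its speed; a pose out of reach is approached as far as the arm can. A call with a gripper value outside its range is refused whole. The fingers move at their own pace and stop on an object; the grip force is fixed at half the most. Time passes only in rows, so rows that do not move let the fingers close. It gives the time, the measured TCP pose, the force and the opening at its end, in the units of the state.
- readout.get_obs(): the state, without advancing time (a new reading comes with each control period).
- viewer.camera(name): name is "scene" or "top"; returns the picture (420x560x3 uint8, red, green, blue); there is no depth.
- viewer.calibration(name): a dict with "fx", "fy", "cx", "cy" (pixels), "D" ([k1, k2, p1, p2, k3] as OpenCV has them; the pictures are not rectified), "eye" and "rotation" of the camera in the world. Camera axes: x right, y down, z forward; pixel columns grow to the right and rows downward; lengths in m; the calibration is good to about 2 mm. A picture is of the moment at which its call begins. calibration takes no time and is no camera call.
- order.job_done(): hands the job in, once; it reports no verdict.
The state is a dict: "clock": time; "joint_pos": joint angles; "joint_vel": joint speeds; "tau": joint torques, N m; "eef_pos": TCP position; "tool_rot": TCP orientation; "ft_force": force on the tool from outside, world axes, zero at the start; "ft_torque": the same for the moment, N m; "grip_width": finger opening in m.
Only numpy, scipy, OpenCV 4.12 (cv2) and the standard library are available. Lean on these libraries where they do the work, as an engineer would, in place of code of your own. Each camera call takes 0.05 s, during which the arm holds its last target. There are 200 camera calls.

### The job

With the gripper closed, press the four blue hole caps that stand proud of the linear rail gently down flush with a fingertip, beginning next to the carriage and working along to the stop. Then run the fingertips back along the row, lightly touching or just above the caps, from the stop end to the carriage, to check that none stands up. Only then push the carriage slowly along the rail over the caps until it rests against the rubber stop; pick nothing up, leave the other things on the bench alone, and finish clear of everything.

Things in the scene. Friction and masses are not known exactly. Their poses are not given: they have to be found in the camera images.
- axis: Linear axis being assembled: grey base plate 376 x 120 x 14 mm, fixed on the 4 mm board on the bench, with a steel profile rail (34 mm wide, 307 mm long) along its middle. Origin under the plate (z = 4 mm), in the middle of the rail's width. x runs along the rail from the carriage's starting end to the stop, z up. The flat rail top is 45 mm above the origin (z = 49 mm).
- bumper (a point): Middle of the face of the black rubber bumper on the grey stop bracket (60 mm wide, top at z = 70 mm) at the rail's far end: axis x = 155 mm, z = 60 mm.
- rail_end (a point): Rail's starting end, middle of its top: axis x = -150 mm. Screwed against this end, a dark plate reaches to x = -155 mm (screw heads to -158 mm) and 2 mm above the rail top.
- cap_1_top (a point): Centre of the top of the first cap counted from the carriage: a blue plastic disc, 15 mm across, standing proud in a counterbored hole of the rail; axis x = 0 mm, caps 40 mm apart.
- cap_1 (a joint): How far this cap stands proud of the rail top, m: 0 flush, 0.003 to 0.0055 at the start. Stiff press fit: moves down at about 5 N and stays where it is left; cannot be pulled out.
- cap_2_top (a point): Centre of the top of the second cap counted from the carriage: a blue plastic disc, 15 mm across, standing proud in a counterbored hole of the rail; axis x = 40 mm, caps 40 mm apart.
- cap_2 (a joint): How far this cap stands proud of the rail top, m: 0 flush, 0.003 to 0.0055 at the start. Stiff press fit: moves down at about 5 N and stays where it is left; cannot be pulled out.
- cap_3_top (a point): Centre of the top of the third cap counted from the carriage: a blue plastic disc, 15 mm across, standing proud in a counterbored hole of the rail; axis x = 80 mm, caps 40 mm apart.
- cap_3 (a joint): How far this cap stands proud of the rail top, m: 0 flush, 0.003 to 0.0055 at the start. Stiff press fit: moves down at about 5 N and stays where it is left; cannot be pulled out.
- cap_4_top (a point): Centre of the top of the fourth cap counted from the carriage: a blue plastic disc, 15 mm across, standing proud in a counterbored hole of the rail; axis x = 120 mm, caps 40 mm apart.
- cap_4 (a joint): How far this cap stands proud of the rail top, m: 0 flush, 0.003 to 0.0055 at the start. Stiff press fit: moves down at about 5 N and stays where it is left; cannot be pulled out.
- carriage (a joint): Carriage's travel along the rail, m: 0 at its starting end (0 to 0.006 at the start), 0.188 against the bumper. Slides at about 3 N plus a light drag and stays where it is left.
- carriage_rear (a point): Middle of the carriage's rear face (away from the stop), z = 65 mm. Steel block with green end caps and thin black end seals, 110 mm along the rail, 70 mm wide, straddling the rail; top at z = 73 mm (seals 70 mm). Its front face is 110 mm ahead of this point.
- parts_box: Small open teal box, 50 x 62 x 34 mm, with small fittings and spare blue caps in it; loose. Origin under its middle.
- hex_key: Black hexagon key lying on the bench, 33 x 100 x 8 mm; loose. Origin under its middle.
- jar: Small white jar with black lid, 34 mm across and high; loose. Origin under its middle.
- tape_roll: Roll of black tape lying flat, 72 mm across, 19 mm high; loose. Origin under its middle.
- brush: Flat paint brush with red handle, 41 x 188 x 11 mm, lying on the board; loose. Origin under its middle.

How it is judged:
By the outcome, as a careful person would: the job done as asked, in the order asked, and still so for the second after the job is handed in, with the robot touching nothing.
It also fails if it takes over 51 s, if anything falls off the work surface, if the arm or the gripper's body presses on something with over 40 N, if the wrist force passes 120 N, or if a joint passes its speed limit or range.

## Working session

There is one attempt and no reset: what is moved stays moved. The work goes in short steps, Python scripts to look and compute and a shell command to move; the robot and the scene stay as the last step left them, time stands still between calls to the robot, and variables do not carry over. Pictures are saved under pics/ and viewed, about 8 in all and at most 12, crops included, and the job is handed in when it is done.

```bash
mkdir -p pics; python3 - <<'E'
from workcell import readout, viewer
import cv2
for n in ("scene","top"):
    im=viewer.camera(n); cv2.imwrite(f"pics/{n}0.png",im[:,:,::-1]); print(n,viewer.calibration(n))
print(readout.get_obs())
E
```

```text
scene {'fx': 534.5878042384712, 'fy': 534.5878042384712, 'cx': 274.4153687810005, 'cy': 208.10181817349084, 'D': array([-0.07062666,  0.        ,  0.        ,  0.        ,  0.        ]), 'eye': array([ 0.02477622, -0.59032782,  0.78540562]), 'rotation': array([ 0.85641624, -0.21692558,  0.10421199, -0.45676512])}
top {'fx': 382.4677540436183, 'fy': 382.4677540436183, 'cx': 281.1576476486897, 'cy': 214.00622630307873, 'D': array([0.02705, 0.     , 0.     , 0.     , 0.     ]), 'eye': array([0.42937866, 0.34100946, 1.12331642]), 'rotation': array([ 0.71042906, -0.70271599,  0.02207244, -0.03152134])}
{'clock': 0.1, 'joint_pos': array([1.29300448e+00, 2.41326972e-01, 3.87817125e-03, 1.33518007e+00,
       4.70810919e-05, 1.57080157e+00]), 'joint_vel': array([ 8.69673075e-04, -2.92903654e-03,  3.73443299e-03, -7.28996360e-05,
        3.08870629e-04, -2.28471162e-04]), 'tau': array([-1.00324189e-03, -3.73139548e+01,  2.53010255e+01,  1.08722880e-02,
       -1.31761813e-04, -6.09975686e-06]), 'eef_pos': array([0.13694632, 0.4802892 , 0.21951464]), 'tool_rot': array([ 1.38452316e-01,  9.90368677e-01, -9.04188260e-04, -1.50168985e-04]), 'ft_force': array([ 0.66976269, -0.47789155, -0.25977187]), 'ft_torque': array([ 0.01592159,  0.02881555, -0.02046267]), 'grip_width': 0.08549404910990142}
```

View pics/top0.png

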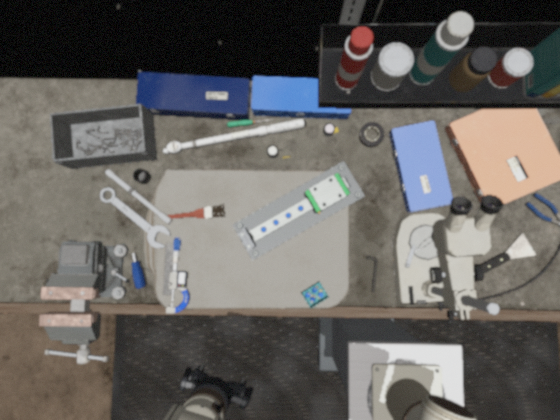

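View pics/scene0.png

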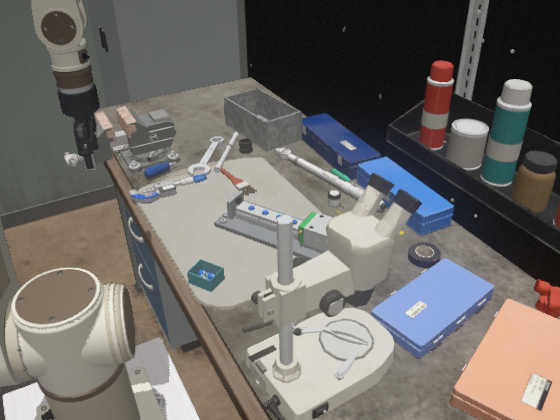

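The top view shows the rail running from the carriage (327,193) down-left to the stop (247,238), with the caps between. Now I'll measure it.

```bash
cat > h.py <<'E'
import numpy as np, cv2
from scipy.spatial.transform import Rotation as R
from workcell import readout, viewer
def K(c): return np.array([[c['fx'],0,c['cx']],[0,c['fy'],c['cy']],[0,0,1]])
def ray(n,uv):
    c=viewer.calibration(n); p=cv2.undistortPoints(np.float64(uv).reshape(-1,1,2),K(c),c['D'])[:,0]
    return c['eye'],R.from_quat(c['rotation']).apply(np.c_[p,np.ones(len(p))])
def plane(n,uv,z):
    e,d=ray(n,uv); return e+d*((z-e[2])/d[:,2])[:,None]
def proj(n,P):
    c=viewer.calibration(n); r=R.from_quat(c['rotation']).inv()
    return cv2.projectPoints(np.float64(P).reshape(-1,1,3),r.as_rotvec(),-r.apply(c['eye']),K(c),c['D'])[0][:,0]
def tri(ua,ub):
    (ea,da),(eb,db)=ray('top',ua),ray('scene',ub); out=[]
    for a,b in zip(da,db):
        s=np.linalg.lstsq(np.c_[a,-b],eb-ea,rcond=None)[0]; p,q=ea+a*s[0],eb+b*s[1]; out.append(np.r_[(p+q)/2,np.linalg.norm(p-q)])
    return np.array(out)
def blobs(im,lo,hi,box,amin=4):
    h=cv2.cvtColor(im,cv2.COLOR_RGB2HSV); m=cv2.inRange(h,lo,hi); k=np.zeros_like(m); x0,y0,x1,y1=box; k[y0:y1,x0:x1]=1
    n,l,s,_=cv2.connectedComponentsWithStats(m*k); S=h[:,:,1].astype(float); o=[]
    for i in range(1,n):
        if s[i,4]>=amin:
            y,x=np.nonzero(l==i); w=S[y,x]; o.append([(x*w).sum()/w.sum(),(y*w).sum()/w.sum(),s[i,4]])
    return np.array(o)
E
python3 - <<'E'
from h import *
np.set_printoptions(precision=4,suppress=True)
t=cv2.imread('pics/top0.png')[:,:,::-1]; s=cv2.imread('pics/scene0.png')[:,:,::-1]
for n,im,box,gb in (('top',t,(235,190,325,250),(290,165,365,225)),('scene',s,(230,185,330,250),(290,195,340,260))):
    b=blobs(im,(100,110,60),(130,255,255),box); print(n,'blue\n',b)
    if len(b): print(plane(n,b[:,:2],.053))
    g=blobs(im,(45,120,60),(85,255,255),gb); print('green\n',g); print(plane(n,g[:,:2],.072) if len(g) else'')
a=cv2.resize(t[165:265,225:375],None,fx=5,fy=5,interpolation=3); b=cv2.resize(s[180:280,205:355],None,fx=5,fy=5,interpolation=3)
cv2.imwrite('pics/c0.png',np.vstack([cv2.resize(a,(450,300)),cv2.resize(b,(450,300))])[:,:,::-1])
E
```

```text
top blue
 [[300.1283 207.8659   8.    ]
 [287.7273 215.0022   7.    ]
 [275.4969 221.9887   6.    ]
 [263.1274 229.1245   8.    ]]
[[0.5284 0.3027 0.053 ]
 [0.508  0.3373 0.053 ]
 [0.488  0.3714 0.053 ]
 [0.4676 0.4058 0.053 ]]
green
 []

scene blue
 [[251.1028 207.068   14.    ]
 [264.702  211.9069  15.    ]
 [278.3266 215.411    5.    ]
 [294.1919 221.29    13.    ]]
[[0.4688 0.4042 0.053 ]
 [0.4884 0.3691 0.053 ]
 [0.5101 0.3398 0.053 ]
 [0.5312 0.3002 0.053 ]]
green
 [[307.0054 219.7741  64.    ]]
[[0.5467 0.2678 0.072 ]]
```

View pics/c0.png

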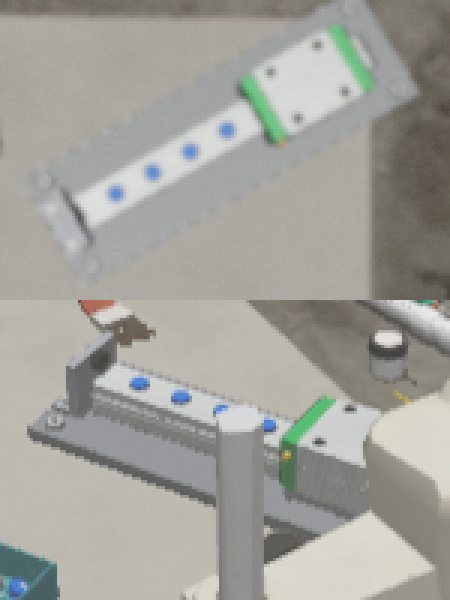

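The enlarged crop shows all four caps in both views. In the top view they run from (300,208) next to the carriage to (263,229) at the stop, and the two views agree to about 2 mm. Rail direction is about (-0.508, 0.861). I'll move above cap 1 and work out how close the microscope is.

```bash
python3 -m crank '-0.03 -0.0045 0 0 0 0 1;-0.03 -0.0045 0 0 0 0 1;-0.03 -0.0045 0 0 0 0 1;-0.03 -0.0045 0 0 0 0 1;-0.03 -0.0045 0 0 0 0 1;-0.03 -0.0045 0 0 0 0 1;-0.03 -0.0045 0 0 0 0 1;-0.03 -0.0045 0 0 0 0 1;-0.03 -0.0045 0 0 0 0 1;-0.03 -0.0045 0 0 0 0 1;-0.03 -0.0045 0 0 0 0 1;-0.03 -0.0045 0 0 0 0 1;-0.03 -0.0045 0 0 0 0 1;0 0 0.01 0 0 0.109 1;0 0 0.01 0 0 0.109 1;0 0 0.01 0 0 0.109 1;0 0 0.01 0 0 0.109 1;0 0 0.01 0 0 0.109 1;0 0 0.01 0 0 0.109 1;0 0 0.01 0 0 0.107 1'
cat >> h.py <<'E'
C1=np.array([.5292,.3020]); U=np.array([-.508,.861]); V=np.array([.861,.508])
def st():
    o=readout.get_obs(); M=R.from_quat(o['tool_rot']).as_matrix(); d=o['eef_pos'][:2]-C1
    print('t %.2f z %.4f axis(%.4f,%.4f) Fz %.1f F %s'%(o['clock'],o['eef_pos'][2],d@U,d@V,o['ft_force'][2],o['ft_force'].round(1)),'w %.4f'%o['grip_width'],'tx',M[:,0].round(4),'tz',M[:,2].round(4),'j',o['joint_pos'].round(3))
E
python3 - <<'E'
from h import *
st()
print(tri([[460,205],[490,203],[465,240]],[[378,187],[403,198],[365,240]]).round(3), plane('scene',[[288,372],[285,225]],.03).round(3))
E
```

```text
clock: 1.77
eef_pos: [0.5111, 0.3045, 0.135]
tool_rot: [0.511, 0.86, -0.009, -0.002]
ft_force: [-0.3, 0.8, 0.4]
grip_width: 0.0
t 1.77 z 0.1350 axis(0.0113,-0.0143) Fz 0.4 F [-0.3  0.8  0.4] w 0.0000 tx [-0.4784  0.8781 -0.0058] tz [-0.0127 -0.0135 -0.9998] j [ 0.54   0.489  0.142  1.242 -0.005  1.612]
[[ 0.51  -0.016  0.326  0.005]
 [ 0.514 -0.072  0.336  0.004]
 [ 0.448 -0.058  0.267  0.015]] [[ 0.315 -0.059  0.03 ]
 [ 0.52   0.326  0.03 ]]
```

```bash
python3 -m crank '0 0 0 0 0 0 1;-0.0055 0.007 0.01 -0.008 0.003 -0.015 1;-0.0055 0.007 0.01 -0.008 0.003 -0.015 1;0 0 0 0 0 0 1;0 0 0 0 0 0 1'; python3 - <<'E'
from h import *
st()
E
```

```text
clock: 2.18
eef_pos: [0.5259, 0.3, 0.1105]
tool_rot: [0.494, 0.87, -0.004, -0.003]
ft_force: [-0.7, -0.5, 0.0]
grip_width: 0.0002
t 2.18 z 0.1105 axis(-0.0001,-0.0038) Fz 0.0 F [-0.7 -0.5  0. ] w 0.0002 tx [-0.5126  0.8586  0.0011] tz [-0.0096 -0.0045 -0.9999] j [5.180e-01 5.200e-01 1.280e-01 1.189e+00 1.000e-03 1.551e+00]
```

```bash
python3 -m crank '0 0.002 0.01 -0.005 0 0 1;0 0.002 0.01 -0.005 0 0 1;0 0 0.01 0 0 0 1;0 0 0 0 0 0 1;0 0 0 0 0 0 1'; python3 - <<'E'
from h import *
st()
out=[]
for n,b in (('top',(225,165,375,265)),('scene',(215,150,365,250))):
    im=viewer.camera(n); c=im[b[1]:b[3],b[0]:b[2]]; out.append(cv2.resize(c,(600,400),interpolation=3)[:300])
cv2.imwrite('pics/c1.png',np.vstack(out)[:,:,::-1])
E
```

```text
clock: 2.6
eef_pos: [0.5294, 0.3034, 0.0832]
tool_rot: [0.491, 0.871, 0.001, 0.0]
ft_force: [0.2, -0.0, 0.1]
grip_width: 0.0004
t 2.60 z 0.0832 axis(0.0011,0.0009) Fz 0.1 F [ 0.2 -0.   0.1] w 0.0004 tx [-0.517   0.856   0.0013] tz [ 0.0014  0.0024 -1.    ] j [5.200e-01 5.410e-01 8.700e-02 1.114e+00 1.000e-03 1.547e+00]
```

View pics/c1.png

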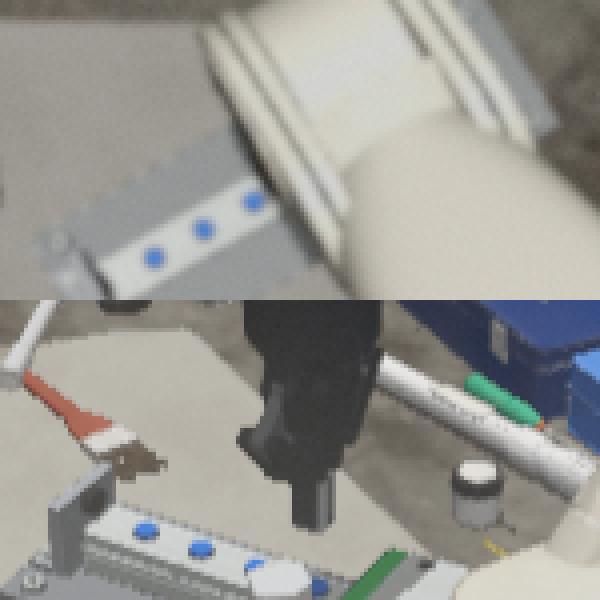

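The fingertip (crop 315,528) hangs straight above cap 1 (320,588). Lowering gently.

```bash
python3 -m crank '-0.001 -0.001 0.003 0 0 0 1;0 0 0.003 0 0 0 1;0 0 0.003 0 0 0 1;0 0 0.0015 0 0 0 1;0 0 0.0015 0 0 0 1;0 0 0.0015 0 0 0 1'; python3 -c "
from h import *
st()"; python3 -m crank '0 0 0.001 0 0 0 1;0 0 0.001 0 0 0 1'
```

```text
clock: 3.2
eef_pos: [0.5302, 0.3027, 0.0711]
tool_rot: [0.491, 0.871, 0.003, 0.001]
ft_force: [-0.9, 0.1, -0.1]
grip_width: 0.0001
t 3.20 z 0.0711 axis(0.0001,0.0013) Fz -0.1 F [-0.9  0.1 -0.1] w 0.0001 tx [-0.5172  0.8558  0.0012] tz [ 0.0049  0.0043 -1.    ] j [5.180e-01 5.490e-01 6.700e-02 1.082e+00 1.000e-03 1.545e+00]
clock: 3.37
eef_pos: [0.5302, 0.3026, 0.0686]
tool_rot: [0.491, 0.871, 0.003, 0.001]
ft_force: [0.5, 0.5, -0.0]
grip_width: -0.0002
```

```bash
python3 -m crank '0 0 0.001 0 0 0 1;0 0 0 0 0 0 1'; python3 -m crank '0 0 0.001 0 0 0 1;0 0 0 0 0 0 1';  python3 -m crank '0 0 0.001 0 0 0 1;0 0 0 0 0 0 1'
```

```text
clock: 3.53
eef_pos: [0.53, 0.3025, 0.0672]
tool_rot: [0.491, 0.871, 0.003, 0.001]
ft_force: [0.7, 0.5, -0.2]
grip_width: 0.0001
clock: 3.7
eef_pos: [0.53, 0.3025, 0.0661]
tool_rot: [0.491, 0.871, 0.003, 0.001]
ft_force: [-0.3, 0.3, 0.5]
grip_width: 0.0001
clock: 3.87
eef_pos: [0.5301, 0.3026, 0.0651]
tool_rot: [0.491, 0.871, 0.003, 0.001]
ft_force: [0.0, -0.4, 0.4]
grip_width: -0.0
```

```bash
python3 - <<'E'
from h import *
st()
im=viewer.camera('scene'); cv2.imwrite('pics/c2.png',cv2.resize(im[170:270,225:345],(720,600),interpolation=3)[:,:,::-1])
o=readout.get_obs();M=R.from_quat(o['tool_rot']).as_matrix();print(proj('scene',[o['eef_pos']+M[:,2]*.017,[*C1,.049],[*(C1+.04*U),.052]]))
E
```

```text
t 3.87 z 0.0651 axis(0.0000,0.0011) Fz 0.4 F [ 0.  -0.4  0.4] w -0.0000 tx [-0.5172  0.8558  0.0012] tz [ 0.0042  0.004  -1.    ] j [5.180e-01 5.550e-01 6.000e-02 1.070e+00 1.000e-03 1.545e+00]
[[293.3215218  222.48579633]
 [293.05848124 222.52439499]
 [278.55076028 216.61152722]]
```

View pics/c2.png

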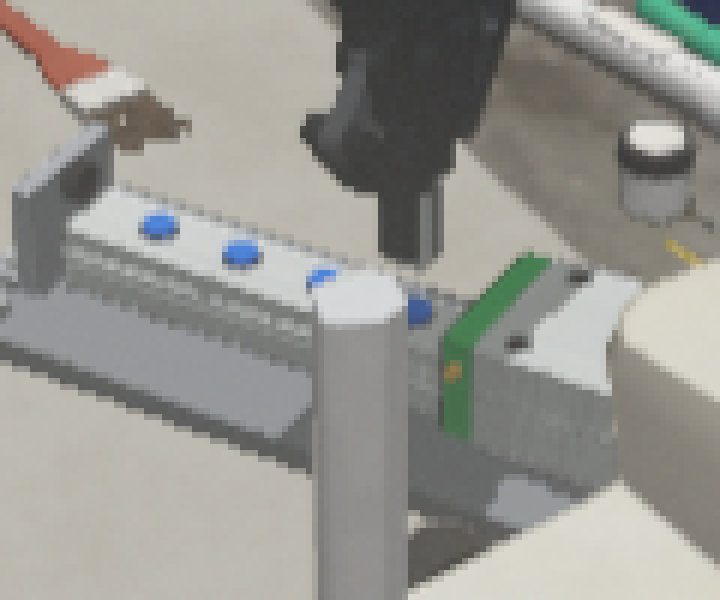

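The tip (crop 410,262, i.e. pixel 293,214) shows about 9 px higher than predicted, and there's no contact yet. I'll check the tip position against the start pictures, with the arm kept still.

```bash
python3 - <<'E'
from h import *
p=np.array([.13695,.4803,.2195]);M=R.from_quat([.13845,.99037,-.0009,-.00015]).as_matrix()
pts=[p,p+M@[0,.0425,.004],p+M@[0,-.0425,.004]]
out=[]
for n,c in (('top',(165,345,265,420)),('scene',(40,90,140,190))):
    im=cv2.imread(f'pics/{n}0.png'); q=proj(n,pts); print(n,q.round(1).tolist())
    a=cv2.resize(im[c[1]:c[3],c[0]:c[2]],None,fx=4,fy=4,interpolation=3); a=cv2.convertScaleAbs(a,alpha=1.6,beta=20)
    for k,(u,v) in enumerate(q): cv2.circle(a,(int((u-c[0]+.5)*4),int((v-c[1]+.5)*4)),3,((0,0,255),(0,255,0),(0,255,255))[k],-1)
    out.append(cv2.copyMakeBorder(a,0,400-a.shape[0],0,0,0))
cv2.imwrite('pics/s.png',np.hstack(out))
for z in (.049,.055,.066,.072,.08): 
    q=plane('scene',[[293.3,213.6]],z)[0,:2]-C1; print(z,q@U,q@V)
E
```

```text
top [[224.0, 370.5], [206.7, 364.5], [241.9, 375.4]]
scene [[94.8, 168.5], [96.5, 160.9], [93.8, 179.9]]
0.049 0.017949495195365796 0.03228305807045207
0.055 0.013631251642366646 0.02478804903871052
0.066 0.0057144717952017305 0.011047199147184559
0.072 0.0013962282422025419 0.0035521901154428534
0.08 -0.004361429828462954 -0.006441155260212615
```

View pics/s.png

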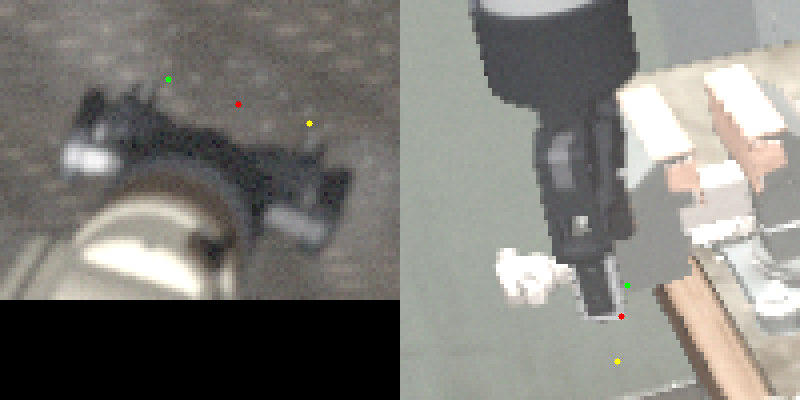

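From the start pose too, the scene view puts the fingertips about 20 mm above where the reported pose says, and the sideways position agrees. So there's still a gap. I'll keep lowering in small steps and watch the force.

```bash
python3 -m crank '0 0 0.0015 0 0 0 1;0 0 0.0015 0 0 0 1'; python3 -m crank '0 0 0.0015 0 0 0 1;0 0 0.0015 0 0 0 1';  python3 -m crank '0 0 0.0015 0 0 0 1;0 0 0.0015 0 0 0 1'; python3 - <<'E'
from h import *
st()
im=viewer.camera('scene'); cv2.imwrite('pics/c3.png',cv2.resize(im[170:270,225:345],(720,600),interpolation=3)[:,:,::-1])
E
```

```text
clock: 4.08
eef_pos: [0.5306, 0.3029, 0.0625]
tool_rot: [0.491, 0.871, 0.003, 0.001]
ft_force: [-0.4, 0.4, -0.3]
grip_width: -0.0
clock: 4.25
eef_pos: [0.5306, 0.3029, 0.0593]
tool_rot: [0.491, 0.871, 0.003, 0.001]
ft_force: [-0.2, 0.3, -0.5]
grip_width: 0.0
clock: 4.42
eef_pos: [0.5306, 0.3029, 0.0559]
tool_rot: [0.491, 0.871, 0.003, 0.001]
ft_force: [-0.6, 0.1, -0.2]
grip_width: 0.0005
t 4.42 z 0.0559 axis(0.0000,0.0017) Fz -0.2 F [-0.6  0.1 -0.2] w 0.0005 tx [-0.5173  0.8558  0.0011] tz [ 0.0054  0.0046 -1.    ] j [5.180e-01 5.640e-01 4.800e-02 1.049e+00 1.000e-03 1.545e+00]
```

View pics/c3.png

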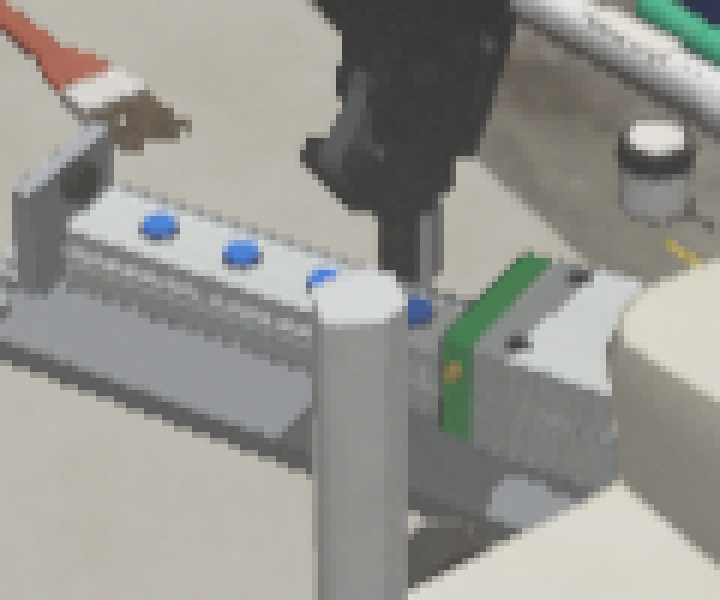

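The tip's lower end (crop 410,283) has now reached the rail's far edge. A little lower, it should cover the rail top if it is above the rail, or go behind it if it is off to the far side.

```bash
python3 -m crank '0 0 0.0015 0 0 0 1;0 0 0.0015 0 0 0 1'; python3 -m crank '0 0 0.0015 0 0 0 1;0 0 0 0 0 0 1';  python3 - <<'E'
from h import *
st()
im=viewer.camera('scene'); s=cv2.imread('pics/scene0.png')[:,:,::-1]
cv2.imwrite('pics/r4.png',im[:,:,::-1])
for u in (290,292,294,296): print(u,'now',im[212:226,u].mean(1).astype(int),'start',s[212:226,u].mean(1).astype(int))
E
```

```text
clock: 4.63
eef_pos: [0.5304, 0.3028, 0.0523]
tool_rot: [0.491, 0.871, 0.003, 0.001]
ft_force: [0.1, 0.3, -0.7]
grip_width: 0.0001
clock: 4.8
eef_pos: [0.5303, 0.3027, 0.0502]
tool_rot: [0.491, 0.871, 0.003, 0.001]
ft_force: [-0.3, -0.9, 0.2]
grip_width: 0.0002
t 4.80 z 0.0502 axis(0.0000,0.0013) Fz 0.2 F [-0.3 -0.9  0.2] w 0.0002 tx [-0.5173  0.8558  0.0012] tz [ 0.0044  0.004  -1.    ] j [5.180e-01 5.690e-01 4.200e-02 1.038e+00 1.000e-03 1.545e+00]
290 now [ 66  69  64 147 201 211 214 215 215 208 177 132 134 132] start [182 181 181 188 204 214 216 216 216 209 179 134 135 136]
292 now [ 66  67  66  66  67  67  83 169 192 139 132 131 130 132] start [180 180 182 182 172 185 210 209 196 147 138 133 135 142]
294 now [ 74  74  75  75  74  73  81 101 111 102  99  91 113 139] start [179 179 181 181 170 155 180 183 142 144 131  96 163 206]
296 now [114 113 114 114 114 113 115 116 113 104  94  95 122 140] start [179 178 178 179 180 175 177 190 174 144 115 129 183 207]
```

The tip now covers the bright rail top (column 292 is dark down to row 218), so it is above the rail, and its shadow has reached the cap. Continuing slowly.

```bash
python3 -m crank '0 0 0.001 0 0 0 1;0 0 0.001 0 0 0 1'|sed -n 2,4p; for i in 1; do :; done; python3 -m crank '0 0 0.001 0 0 0 1;0 0 0.001 0 0 0 1'|sed -n 2,4p; python3 -m crank '0 0 0.001 0 0 0 1;0 0 0 0 0 0 1'|sed -n 2,4p
```

```text
eef_pos: [0.5305, 0.3028, 0.0485]
tool_rot: [0.491, 0.871, 0.003, 0.001]
ft_force: [-0.1, 0.4, 0.0]
eef_pos: [0.5306, 0.3029, 0.0465]
tool_rot: [0.491, 0.871, 0.003, 0.001]
ft_force: [-0.4, -0.0, 0.1]
eef_pos: [0.5305, 0.3029, 0.0451]
tool_rot: [0.491, 0.871, 0.003, 0.001]
ft_force: [0.3, -0.0, -0.4]
```

```bash
python3 -m crank '0 0 0.001 0 0 0 1;0 0 0 0 0 0 1'|sed -n '2p;4p'; python3 -m crank '0 0 0.001 0 0 0 1;0 0 0 0 0 0 1'|sed -n '2p;4p';python3 -m crank '0 0 0.001 0 0 0 1;0 0 0 0 0 0 1'|sed -n '2p;4p'; python3 - <<'E'
from h import *
st()
im=viewer.camera('scene'); cv2.imwrite('pics/c5.png',cv2.resize(im[180:250,240:330],(720,560),interpolation=3)[:,:,::-1])
E
```

```text
eef_pos: [0.5305, 0.3028, 0.044]
ft_force: [1.1, 0.1, 0.2]
eef_pos: [0.5308, 0.303, 0.0432]
ft_force: [0.4, -0.7, -0.0]
eef_pos: [0.5309, 0.3031, 0.0428]
ft_force: [0.1, 0.1, -0.2]
t 5.85 z 0.0428 axis(0.0001,0.0020) Fz -0.2 F [ 0.1  0.1 -0.2] w -0.0000 tx [-0.5172  0.8558  0.0011] tz [ 0.0061  0.005  -1.    ] j [5.180e-01 5.770e-01 3.300e-02 1.020e+00 1.000e-03 1.545e+00]
```

View pics/c5.png

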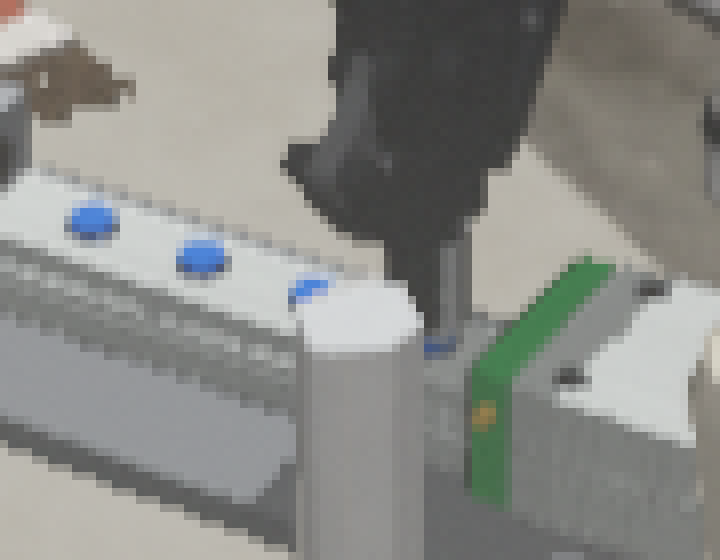

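The fingertip has reached cap 1 (blue sliver at crop 438,346). Steps are coming up short (0.8, then 0.4 mm of 1 mm), yet ft_force reads about zero. I don't trust that sensor now, so I'll use joint torques as well.

```bash
cat >> h.py <<'E'
def tq():
    o=readout.get_obs(); print('t %.2f z %.4f tau %s F %s ax %.4f %.4f tz %s'%(o['clock'],o['eef_pos'][2],o['tau'].round(2),o['ft_force'].round(1),(o['eef_pos'][:2]-C1)@U,(o['eef_pos'][:2]-C1)@V,R.from_quat(o['tool_rot']).as_matrix()[:2,2].round(4)))
E
T="from h import *
tq()"; python3 -c "$T"; python3 -m crank '0 0 0 0 0 0 1'>/dev/null;  python3 -c "$T"; python3 -m crank '0 0 0.001 0 0 0 1;0 0 0 0 0 0 1'>/dev/null; python3 -c "$T"; python3 -m crank '0 0 0.001 0 0 0 1;0 0 0 0 0 0 1'>/dev/null; python3 -c "$T"
```

```text
t 5.90 z 0.0427 tau [ 0.000e+00 -4.965e+01  2.234e+01 -3.000e-02  0.000e+00  0.000e+00] F [-0.3  0.3 -0. ] ax 0.0000 0.0021 tz [0.0062 0.005 ]
t 5.98 z 0.0426 tau [  0.   -49.93  22.53  -0.05   0.     0.  ] F [0.2 0.8 0.1] ax 0.0001 0.0021 tz [0.006 0.005]
t 6.15 z 0.0421 tau [-0.000e+00 -4.985e+01  2.245e+01 -3.000e-02  0.000e+00  0.000e+00] F [ 0.6 -0.3  0.8] ax 0.0001 0.0022 tz [0.0064 0.0052]
t 6.32 z 0.0414 tau [  0.   -49.81  22.45  -0.06   0.    -0.  ] F [ 0.4  0.3 -0.7] ax 0.0001 0.0023 tz [0.0068 0.0054]
```

```bash
T="from h import *
tq()"; python3 -m crank '0 0 -0.003 0 0 0 1;0 0 -0.003 0 0 0 1;0 0 0 0 0 0 1;0 0 0 0 0 0 1'>/dev/null;  python3 -c "$T"; python3 -m crank '0 0 0.003 0 0 0 1;0 0 0 0 0 0 1'>/dev/null; python3 -c "$T"; python3 -m crank '0 0 0.002 0 0 0 1;0 0 0 0 0 0 1'>/dev/null; python3 -c "$T"; python3 -m crank '0 0 0.001 0 0 0 1;0 0 0 0 0 0 1'>/dev/null; python3 -c "$T"
```

```text
t 6.65 z 0.0469 tau [ -0.   -49.96  22.72  -0.06   0.     0.  ] F [ 0.3 -0.1 -0.9] ax 0.0001 0.0019 tz [0.0057 0.0048]
t 6.82 z 0.0436 tau [  0.   -50.58  23.1   -0.21   0.     0.  ] F [ 0.8  0.  -1.5] ax 0.0001 0.0020 tz [0.006  0.0049]
t 6.98 z 0.0413 tau [  0.   -49.77  22.36  -0.08   0.    -0.  ] F [ 0.1  0.1 -0.5] ax 0.0001 0.0023 tz [0.0063 0.0051]
t 7.15 z 0.0406 tau [ -0.   -49.81  22.39  -0.06   0.     0.  ] F [-0.5  0.3  1.3] ax 0.0001 0.0024 tz [0.0065 0.0053]
```

```bash
python3 - <<'E'
from h import *
tq()
im=viewer.camera('scene'); cv2.imwrite('pics/r6.png',im[:,:,::-1]); s=cv2.imread('pics/scene0.png')[:,:,::-1]
for z in (.049,.053,.06,.066):
  print(z,proj('scene',[[*(C1+a*U+b*V),z] for a,b in ((.011,-.0125),(-.011,-.0125),(-.011,.0165),(.011,.0165))]).round(1).tolist())
for u in range(293,301): print(u,'now',im[214:230,u].mean(1).astype(int),'b-r',(im[214:230,u,2].astype(int)-im[214:230,u,0]))
c=[cv2.resize(x[195:235,265:320],(550,400),interpolation=0) for x in (im,)]; cv2.imwrite('pics/c6.png',c[0][:,:,::-1])
E
```

```text
t 7.15 z 0.0406 tau [ -0.   -49.81  22.39  -0.06   0.     0.  ] F [-0.5  0.3  1.3] ax 0.0001 0.0024 tz [0.0065 0.0053]
0.049 [[286.3, 223.8], [294.5, 226.6], [300.6, 220.4], [292.5, 217.7]]
0.053 [[286.3, 222.5], [294.5, 225.2], [300.6, 219.0], [292.5, 216.3]]
0.06 [[286.3, 220.0], [294.5, 222.8], [300.6, 216.6], [292.5, 213.9]]
0.066 [[286.3, 217.9], [294.5, 220.7], [300.6, 214.5], [292.5, 211.8]]
293 now [ 67  66  67  67  67  67  67  70  95 104 102 129 142 133 118 119] b-r [-1 -2 -2 -1 -3 -1  0 -1 11 29 21 -1 -1  0 -1  0]
294 now [ 69  71  71  71  73  71  70  82 103 105 113 140 139 135 124 120] b-r [-2 -2 -1 -1 -1 -3 -1 -1 10 26 17  0 -1 -1  1  1]
295 now [105 105 105 105 106 105 104 110 118 106 112 140 140 141 132 118] b-r [ 0  1  0 -1 -1  1 -1 -1  0  4  5 -1  0 -1  0 -1]
296 now [115 117 116 117 115 115 116 115 110 102 121 140 139 140 133 118] b-r [ 0  0 -1 -1 -1  0 -1  1  3  8  0 -1  1  1  0  0]
297 now [ 98  99  98  97  98  97  99 103 114 130 141 140 137 137 131 121] b-r [-1 -2 -2 -1 -2 -1 -1  0  0  0  0 -1  1  0  0  0]
298 now [ 95 101 102 102  98  89  99 124 139 140 139 131 110  96  97  95] b-r [-4 -4 -6 -4 -4 -1  0  0  0  0  1  0  0 -2 -2 -3]
299 now [152 178 179 180 161 117 129 138 138 138 125  97  87  84  84  85] b-r [-12 -13 -13 -12 -10   1   1   0   0  -1  -1   3   7   7   5   6]
300 now [177 179 179 180 162 116 124 139 137 124 100  94  89  82  84  84] b-r [-15 -14 -14 -13 -12  -3   2   1   1   0   4   9   9   7   3   6]
```

View pics/c6.png

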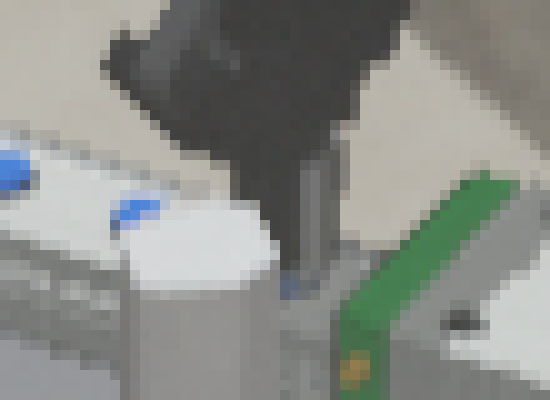

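The tip's lower edge (about pixel 295,223) is right at the cap, with a blue sliver still showing at (293,223). I make the true tip height about 54 mm, so contact is close. Continuing in 1 mm steps.

```bash
T="from h import *
tq()"; for k in 1; do python3 -m crank '0 0 0.001 0 0 0 1;0 0 0 0 0 0 1'>/dev/null;  python3 -c "$T"; python3 -m crank '0 0 0.001 0 0 0 1;0 0 0 0 0 0 1'>/dev/null; python3 -c "$T"; python3 -m crank '0 0 0.001 0 0 0 1;0 0 0 0 0 0 1'>/dev/null; python3 -c "$T"; done
```

```text
t 7.37 z 0.0400 tau [ 0.000e+00 -4.987e+01  2.239e+01 -3.000e-02  0.000e+00  0.000e+00] F [ 0.8 -0.6  0. ] ax 0.0001 0.0024 tz [0.0067 0.0054]
t 7.53 z 0.0393 tau [ 0.000e+00 -4.979e+01  2.238e+01 -9.000e-02  1.000e-02 -0.000e+00] F [ 0.2  1.4 -0.3] ax 0.0001 0.0024 tz [0.007  0.0055]
t 7.70 z 0.0385 tau [ 0.000e+00 -4.952e+01  2.226e+01 -1.400e-01  1.000e-02 -0.000e+00] F [ 0.1 -0.3  0.6] ax 0.0001 0.0024 tz [0.0071 0.0056]
```

```bash
T="from h import *
tq()"; python3 -m crank '0 -0.001 0.001 0.005 0 0 1;0 0 0 0 0 0 1'>/dev/null;  python3 -c "$T"; python3 -m crank '0 -0.001 0.001 0.004 0 0 1;0 0 0 0 0 0 1'>/dev/null; python3 -c "$T"; python3 -m crank '0 0 0.001 0 0 0 1;0 0 0 0 0 0 1'>/dev/null; python3 -c "$T"
```

```text
t 7.87 z 0.0385 tau [ 0.000e+00 -5.017e+01  2.243e+01  2.000e-02  0.000e+00  0.000e+00] F [-0.5  0.1 -0.3] ax 0.0001 0.0027 tz [0.0052 0.0044]
t 8.03 z 0.0384 tau [ 0.000e+00 -5.022e+01  2.249e+01 -3.000e-02  1.000e-02 -0.000e+00] F [ 0.5  0.9 -0.9] ax 0.0000 0.0029 tz [0.0039 0.0036]
t 8.20 z 0.0384 tau [-0.000e+00 -5.023e+01  2.243e+01  4.000e-02  0.000e+00  0.000e+00] F [-0.5  0.4 -0.8] ax 0.0000 0.0030 tz [0.0042 0.0037]
```

z has stopped at 0.0384 for three 1 mm commands, after about 5 mm of shortened steps. That fits the cap being pushed home and the tip resting on the rail. I'll lift, move to cap 2 and look at cap 1.

```bash
python3 -m crank '0 0 -0.005 0 0 0 1;0 -0.001 -0.008 0.003 0 0 1;0.02 -0.001 -0.002 0 0 0 1;0.02 -0.001 0 0 0 0 1;0 0 0 0 0 0 1;0 0 0 0 0 0 1' | tail -2; python3 - <<'E'
from h import *
st()
im=viewer.camera('scene'); cv2.imwrite('pics/r7.png',im[:,:,::-1]); s=cv2.imread('pics/scene0.png')[:,:,::-1]
for x in (s,im): print(blobs(x,(100,80,40),(130,255,255),(230,195,310,240),3).round(1).tolist())
print(proj('scene',[[*(C1+i*.04*U),z] for i in range(4) for z in (.049,.054)]).round(1).tolist())
cv2.imwrite('pics/c7.png',np.vstack([cv2.resize(x[190:235,245:325],(640,300),interpolation=0) for x in (s,im)])[:,:,::-1])
E
```

```text
ft_force: [0.1, 0.3, 0.2]
grip_width: -0.0001
t 8.70 z 0.0536 axis(0.0400,-0.0018) Fz 0.2 F [0.1 0.3 0.2] w -0.0001 tx [-5.152e-01  8.571e-01  6.000e-04] tz [-1.7e-03 -3.0e-04 -1.0e+00] j [5.840e-01 5.670e-01 4.800e-02 1.053e+00 1.000e-03 1.614e+00]
[[251.0, 207.2, 17.0], [264.8, 211.7, 19.0], [277.8, 215.5, 8.0], [294.3, 221.3, 15.0]]
[[251.0, 207.2, 17.0], [264.8, 211.7, 19.0], [277.8, 215.4, 7.0], [294.1, 222.0, 10.0]]
[[293.1, 222.5], [293.1, 220.8], [278.6, 217.6], [278.5, 215.9], [264.5, 212.9], [264.4, 211.2], [250.8, 208.3], [250.7, 206.6]]
```

View pics/c7.png

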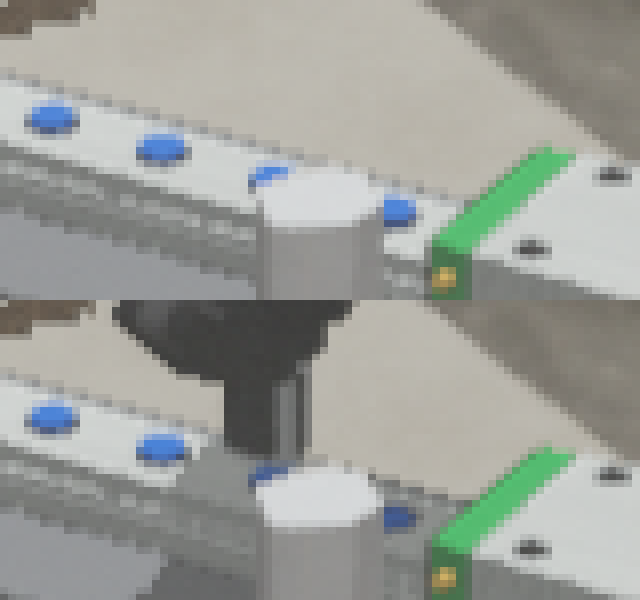

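Lower half of the picture: cap 1 (crop 400,518) has sunk. Its blue area fell from 15 to 10 px and its centroid moved 0.7 px lower, which fits flush. The stall at z=0.0384 is therefore the rail top. Cap 2 next (visible at crop 270,475).

```bash
T="from h import *
tq()"; python3 -m crank '0 0.001 0.003 0 0 0 1;0 0.001 0.003 0 0 0 1;0 0 0.003 0 0 0 1;0 0 0.001 0 0 0 1;0 0 0.001 0 0 0 1;0 0 0.001 0 0 0 1;0 0 0.001 0 0 0 1'>/dev/null;  python3 -c "$T"; python3 -m crank '0 0 0.001 0 0 0 1;0 0 0.001 0 0 0 1;0 0 0.001 0 0 0 1'>/dev/null; python3 -c "$T"; python3 -m crank '0 0 0.001 0 0 0 1;0 0 0.001 0 0 0 1'>/dev/null; python3 -c "$T"
```

```text
t 9.33 z 0.0406 tau [-6.800e-01 -4.720e+01  2.178e+01 -7.200e-01 -3.100e-01  1.000e-02] F [-3.1 -0.6  5.6] ax 0.0381 0.0006 tz [-0.0027  0.0014]
t 9.58 z 0.0386 tau [-5.700e-01 -4.737e+01  2.180e+01 -7.100e-01 -2.600e-01  1.000e-02] F [-1.5  0.4  5.2] ax 0.0381 0.0006 tz [-0.0021  0.002 ]
t 9.75 z 0.0383 tau [-5.300e-01 -4.396e+01  2.111e+01 -1.710e+00 -2.600e-01  1.000e-02] F [-4.5 -1.1 11.3] ax 0.0381 0.0006 tz [-0.0012  0.0024]
```

The force now reads properly under continuous motion: 5 N while the cap moved, then 11 N on the rail at z=0.0383, the same height as at cap 1. (At cap 1 the hold rows let the force relax before I read it.) On to cap 3.

```bash
T="from h import *
tq()"; python3 -m crank '0 0 0.001 0 0 0 1'>/dev/null;  python3 -c "$T"; python3 -m crank '0 0 -0.005 0 0 0 1;0 0 -0.006 0 0 0 1;0.0205 0 -0.001 0 0 0 1;0.0205 0 0 0 0 0 1;0 0 0 0 0 0 1;0 0 0 0 0 0 1'>/dev/null;  python3 -c "$T"
```

```text
t 9.83 z 0.0383 tau [-5.300e-01 -4.492e+01  2.137e+01 -1.480e+00 -2.600e-01  1.000e-02] F [-3.3 -1.6 10. ] ax 0.0381 0.0006 tz [-0.0007  0.0026]
t 10.33 z 0.0500 tau [ 5.400e-01 -5.033e+01  2.284e+01 -3.000e-02  5.000e-02  2.000e-02] F [-0.6 -1.1  1. ] ax 0.0776 0.0013 tz [ 0.0018 -0.0002]
```

```bash
T="from h import *
tq()"; python3 -m crank '0.001 -0.001 0.0025 0 0 0 1;0.0005 0 0.0025 0 0 0 1;0 0 0.001 0 0 0 1;0 0 0.001 0 0 0 1;0 0 0.001 0 0 0 1;0 0 0.001 0 0 0 1'>/dev/null;  python3 -c "$T"; python3 -m crank '0 0 0.001 0 0 0 1;0 0 0.001 0 0 0 1;0 0 0.001 0 0 0 1'>/dev/null; python3 -c "$T"; python3 -m crank '0 0 0.001 0 0 0 1;0 0 0.001 0 0 0 1'>/dev/null; python3 -c "$T"
```

```text
t 10.83 z 0.0408 tau [-9.800e-01 -4.736e+01  2.179e+01 -7.200e-01 -4.900e-01  1.000e-02] F [-3.3 -0.9  4.2] ax 0.0777 0.0004 tz [0.0011 0.0009]
t 11.08 z 0.0389 tau [-8.900e-01 -4.755e+01  2.186e+01 -7.400e-01 -4.300e-01  1.000e-02] F [-1.8  0.5  5.8] ax 0.0777 0.0004 tz [0.0013 0.0021]
t 11.25 z 0.0383 tau [-8.200e-01 -4.304e+01  2.082e+01 -1.970e+00 -4.100e-01  1.000e-02] F [-4.5 -2.  13.1] ax 0.0778 0.0005 tz [0.0019 0.0026]
```

Cap 3 is home (13 N at z=0.0383). Cap 4 next.

```bash
T="from h import *
tq()"; python3 -m crank '0 0 -0.005 0 0 0 1;0 0 -0.006 0 0 0 1;0.021 0 -0.001 0 0 0 1;0.021 0 0 0 0 0 1;0 0 0 0 0 0 1;0 0 0 0 0 0 1'>/dev/null;  python3 -c "$T"; python3 -m crank '0 -0.0005 0.0025 0 0 0 1;0 0 0.0025 0 0 0 1;0 0 0.001 0 0 0 1;0 0 0.001 0 0 0 1;0 0 0.001 0 0 0 1;0 0 0.001 0 0 0 1'>/dev/null;  python3 -c "$T"; python3 -m crank '0 0 0.001 0 0 0 1;0 0 0.001 0 0 0 1;0 0 0.001 0 0 0 1'>/dev/null; python3 -c "$T"; python3 -m crank '0 0 0.001 0 0 0 1;0 0 0.001 0 0 0 1'>/dev/null; python3 -c "$T"
```

```text
t 11.75 z 0.0497 tau [ 5.800e-01 -5.084e+01  2.300e+01 -5.000e-02  5.000e-02  2.000e-02] F [-0.   0.6  0.1] ax 0.1175 0.0016 tz [ 0.0052 -0.0012]
t 12.25 z 0.0407 tau [-1.110e+00 -4.785e+01  2.186e+01 -7.100e-01 -5.600e-01  1.000e-02] F [-2.2  0.4  5.3] ax 0.1158 0.0012 tz [0.0043 0.0001]
t 12.50 z 0.0388 tau [-1.010e+00 -4.803e+01  2.190e+01 -7.100e-01 -5.000e-01  1.000e-02] F [-1.5  0.1  6.1] ax 0.1158 0.0013 tz [0.0046 0.0013]
t 12.67 z 0.0383 tau [-9.400e-01 -4.388e+01  2.099e+01 -1.870e+00 -4.900e-01  1.000e-02] F [-4.1 -3.  13.6] ax 0.1158 0.0013 tz [0.0053 0.0018]
```

All four are down. Now the check run from the stop end back to the carriage, about 1 mm above the rail.

```bash
T="from h import *
st()"; python3 -m crank '0 0 -0.001 0 0 0 1;0.004 0 0 0 0 0 1;0.004 0 0 0 0 0 1;0 0 0 0 0 0 1'>/dev/null;  python3 -c "$T"; python3 -m crank '-0.008 0 0 0 0 0 1;-0.008 0 0 0 0 0 1;-0.008 0 0 0 0 0 1;-0.008 0 0 0 0 0 1;0 0 0 0 0 0 1'>/dev/null; python3 -c "$T"
```

```text
t 13.00 z 0.0384 axis(0.1227,0.0017) Fz 6.1 F [-2.5 -0.5  6.1] w -0.0001 tx [-0.5007  0.8656 -0.0041] tz [ 7.2e-03 -6.0e-04 -1.0e+00] j [ 0.72   0.601  0.064  1.029 -0.005  1.766]
t 13.42 z 0.0383 axis(0.0901,0.0025) Fz 3.4 F [-1.  -0.1  3.4] w 0.0001 tx [-0.5028  0.8644 -0.0017] tz [ 0.0076  0.0024 -1.    ] j [ 0.667  0.591  0.047  1.019 -0.003  1.71 ]
```

```bash
T="from h import *
st()"; python3 -m crank '-0.008 -0.0005 -0.0005 0.003 0 -0.004 1;-0.008 -0.0005 -0.0003 0.003 0 -0.004 1;-0.008 -0.0005 0 0 0 0 1;-0.008 0 0 0 0 0 1;-0.008 0 0 0 0 0 1;-0.008 0 0 0 0 0 1'>/dev/null;  python3 -c "$T"; python3 -m crank '-0.008 0 0 0 0 0 1;-0.008 0 0 0 0 0 1;-0.008 0 0 0 0 0 1'>/dev/null; python3 -c "$T"
```

```text
t 13.92 z 0.0384 axis(0.0363,-0.0000) Fz 0.5 F [0.4 0.3 0.5] w -0.0000 tx [-0.5097  0.8603 -0.0029] tz [ 9.0e-04 -2.9e-03 -1.0e+00] j [ 0.58   0.585  0.035  1.022 -0.003  1.616]
t 14.17 z 0.0384 axis(0.0093,-0.0003) Fz 2.2 F [-0.5  1.8  2.2] w 0.0001 tx [-0.5092  0.8606 -0.003 ] tz [ 6.0e-04 -3.2e-03 -1.0e+00] j [ 0.535  0.583  0.032  1.021 -0.003  1.572]
```

The tip reached the carriage end at constant z=0.0384 with 0–6 N of drag on the readings, so nothing stands up. I'll finish the last few mm over cap 1, then go up and over the carriage.

```bash
T="from h import *
st()"; python3 -m crank '-0.007 0 0 0 0 0 1;-0.006 0 0 0 0 0 1;0 0 0 0 0 0 1'>/dev/null;  python3 -c "$T"; python3 -m crank '0 0 -0.004 0 0 0 1;0 0 -0.008 0 0 0 1;0 0 -0.012 0 0 0 1;0 0 -0.012 0 0 0 1;0 0 -0.012 0 0 0 1;-0.01 0 0 0 0 0 1;-0.02 0 0 0 0 0 1;-0.025 0 0 0 0 0 1;-0.025 0 0 0 0 0 1;-0.025 0 0 0 0 0 1;-0.025 0 0 0 0 0 1;-0.02 0 0 0 0 0 1;-0.01 0 0 0 0 0 1;0 0 0 0 0 0 1'>/dev/null; python3 -c "$T"
```

```text
t 14.42 z 0.0384 axis(-0.0074,-0.0004) Fz 1.1 F [0.1 0.1 1.1] w -0.0001 tx [-0.5072  0.8618 -0.0039] tz [ 0.001  -0.0039 -1.    ] j [ 0.508  0.584  0.033  1.021 -0.004  1.547]
t 15.58 z 0.0898 axis(-0.1751,-0.0015) Fz 0.4 F [ 0.1 -0.3  0.4] w -0.0000 tx [-0.5145  0.8574 -0.0087] tz [ 3.e-04 -1.e-02 -1.e+00] j [ 0.244  0.586  0.183  1.17  -0.01   1.274]
```

```bash
T="from h import *
st()"; python3 -m crank '0 0.001 0.01 -0.003 0.005 0 1;0 0.0005 0.01 -0.002 0.004 0 1;0 0 0.01 0 0 0 1;0 0 0.006 0 0 0 1;0 0 0.003 0 0 0 1;0 0 0 0 0 0 1'>/dev/null;  python3 -c "$T"
```

```text
t 16.08 z 0.0444 axis(-0.1703,-0.0016) Fz -0.0 F [-0.5 -0.4 -0. ] w -0.0004 tx [-0.5185  0.855   0.0042] tz [-0.0054  0.0017 -1.    ] j [0.245 0.624 0.124 1.075 0.003 1.271]
```

```bash
T="from h import *
st()"; python3 -m crank '0 0.001 -0.002 -0.004 -0.004 0.006 1;0.003 0.001 -0.001 0 0 0.005 1;0.003 0 0 0 0 0 1;0.003 0 0 0 0 0 1;0.003 0 0 0 0 0 1;0.003 0 0 0 0 0 1'>/dev/null;  python3 -c "$T"; python3 -m crank '0.003 0 0 0 0 0 1;0.003 0 0 0 0 0 1;0.003 0 0 0 0 0 1'>/dev/null;  python3 -c "$T"
```

```text
t 16.58 z 0.0486 axis(-0.1525,0.0016) Fz -0.1 F [-0.1 -0.6 -0.1] w 0.0001 tx [-5.100e-01  8.602e-01 -3.000e-04] tz [ 1.9e-03  8.0e-04 -1.0e+00] j [0.275 0.612 0.113 1.07  0.    1.31 ]
t 16.83 z 0.0489 axis(-0.1451,0.0018) Fz -1.9 F [ 2.  -2.4 -1.9] w -0.0001 tx [-0.5089  0.8608 -0.006 ] tz [ 0.0053 -0.0038 -1.    ] j [ 0.289  0.607  0.106  1.065 -0.005  1.326]
```

Contact with the carriage: 3 N along the rail, and it is sliding. Continuing slowly.

```bash
T="from h import *
st()"; python3 -m crank '0.003 0 0.0005 0 0 0 1;0.003 0 0 0 0.001 0 1;0.003 0 0 0 0.001 0 1;0.003 0 0 0 0 0 1;0.003 0 0 0 0 0 1;0.003 0 0 0 0 0 1;0.003 0 0 0 0 0 1;0.003 0 0 0 0 0 1;0.003 0 0 0 0 0 1;0.003 0 0 0 0 0 1;0.003 0 0 0 0 0 1;0.003 0 0 0 0 0 1'>/dev/null;  python3 -c "$T"
```

```text
t 17.83 z 0.0488 axis(-0.1078,0.0019) Fz 0.1 F [ 2.3 -2.8  0.1] w 0.0003 tx [-0.5068  0.862  -0.0077] tz [ 0.0069 -0.0049 -1.    ] j [ 0.348  0.592  0.079  1.053 -0.007  1.387]
```

```bash
T="from h import *
st()"; python3 -m crank '0.003 0 0 0 0 -0.001 1;0.003 0 0 0 0.001 -0.001 1;0.003 -0.0002 0 0 0.001 0 1;0.003 -0.0002 0 0 0 0 1;0.003 0 0 0 0 0 1;0.003 0 0 0 0 0 1;0.003 0 0 0 0 0 1;0.003 0 0 0 0 0 1;0.003 0 0 0 0 0 1;0.003 0 0 0 0 0 1;0.003 0 0 0 0 0 1;0.003 0 0 0 0 0 1;0.003 0 0 0 0 0 1;0.003 0 0 0 0 0 1;0.003 0 0 0 0 0 1;0.003 0 0 0 0 0 1'>/dev/null;  python3 -c "$T"; python3 -m crank '0.003 0 0 0 0 0 1;0.003 0 0 0 0.001 0 1;0.003 0 0 0 0.001 0 1;0.003 0 0 0 0 0 1;0.003 0 0 0 0 0 1;0.003 0 0 0 0 0 1;0.003 0 0 0 0 0 1;0.003 0 0 0 0 0 1;0.003 0 0 0 0 0 1;0.003 0 0 0 0 0 1;0.003 0 0 0 0 0 1;0.003 0 0 0 0 0 1;0.003 0 0 0 0 0 1;0.003 0 0 0 0 0 1'>/dev/null;  python3 -c "$T"
```

```text
t 19.17 z 0.0488 axis(-0.0545,0.0019) Fz 0.1 F [ 2.2 -2.4  0.1] w -0.0003 tx [-0.5088  0.8608 -0.0057] tz [ 0.0069 -0.0025 -1.    ] j [ 0.432  0.578  0.053  1.041 -0.005  1.469]
t 20.33 z 0.0487 axis(-0.0079,0.0020) Fz 0.4 F [ 2.3 -3.9  0.4] w 0.0000 tx [-0.5088  0.8609 -0.0036] tz [ 6.e-03 -6.e-04 -1.e+00] j [ 0.507  0.573  0.044  1.037 -0.003  1.544]
```

```bash
T="from h import *
st()"; python3 -m crank '0.003 0 0 0 0 0 1;0.003 0 0 0 0.001 0 1;0.003 0 0 0 0 0 1;0.003 0 0 0 0 0 1;0.003 0 0 0 0 0 1;0.003 0 0 0 0 0 1;0.003 0 0 0 0 0 1;0.003 0 0 0 0 0 1;0.003 0 0 0 0 0 1;0.003 0 0 0 0 0 1'>/dev/null;  python3 -c "$T"; python3 -m crank '0.002 0 0 0 0 0 1;0.002 0 0 0 0 0 1;0.002 0 0 0 0 0 1'>/dev/null; python3 -c "$T"; python3 -m crank '0.002 0 0 0 0 0 1;0.002 0 0 0 0 0 1'>/dev/null; python3 -c "$T"
```

```text
t 21.17 z 0.0488 axis(0.0254,0.0020) Fz -0.6 F [ 3.6 -2.7 -0.6] w -0.0001 tx [-0.5088  0.8609 -0.0026] tz [ 5.7e-03  4.0e-04 -1.0e+00] j [ 0.562  0.573  0.044  1.037 -0.003  1.599]
t 21.42 z 0.0488 axis(0.0324,0.0020) Fz 0.3 F [ 2.6 -2.5  0.3] w -0.0002 tx [-0.5091  0.8607 -0.0024] tz [ 5.6e-03  6.0e-04 -1.0e+00] j [ 0.573  0.573  0.045  1.037 -0.003  1.61 ]
t 21.58 z 0.0488 axis(0.0335,0.0020) Fz 0.4 F [ 6.2 -8.7  0.4] w -0.0000 tx [-0.5077  0.8615 -0.0098] tz [ 0.0094 -0.0058 -0.9999] j [ 0.579  0.574  0.045  1.038 -0.01   1.617]
```

The force jumped to 10.7 N at U=0.0335, where the bumper was expected. One more gentle press, then back off and lift away.

```bash
T="from h import *
st()"; python3 -m crank '0.002 0 0 0 0 0 1;0.002 0 0 0 0 0 1'>/dev/null;  python3 -c "$T"; python3 -m crank '-0.004 0 0 0 0 0 1;-0.008 0 0 0 0 0 1;-0.01 0 0 0 0 0 1;0 0 -0.015 0 0 0 1;0 0 -0.025 0 0 0 1;0 0 -0.025 0 0 0 1;0 0 -0.025 0 0 0 1;0 0 -0.025 0 0 0 1;-0.03 0 -0.01 0 0 0 1;-0.03 0 0 0 0 0 1;-0.03 0 0 0 0 0 1;-0.03 -0.02 0 0 0 0 1;-0.02 -0.03 0 0 0 0 1;0 -0.03 0 0 0 0 1;0 -0.03 0 0 0 0 1;0 -0.03 0 0 0 0 1;0 -0.03 0 0 0 0 1;0 0 0 0 0 0 1;0 0 0 0 0 0 1'>/dev/null; python3 -c "$T"; python3 - <<'E'
from h import *
out=[]
for n,b in (('top',(225,165,375,265)),('scene',(215,165,365,265))):
    im=viewer.camera(n); out.append(cv2.resize(im[b[1]:b[3],b[0]:b[2]],(450,300),interpolation=3))
cv2.imwrite('pics/e.png',np.vstack(out)[:,:,::-1])
E
```

```text
t 21.75 z 0.0489 axis(0.0334,0.0019) Fz -0.2 F [ 5.5 -7.8 -0.2] w 0.0002 tx [-0.5049  0.863  -0.0184] tz [ 0.0138 -0.0133 -0.9998] j [ 0.583  0.574  0.046  1.039 -0.019  1.624]
t 23.33 z 0.1760 axis(-0.1322,-0.1819) Fz -0.3 F [ 0.4  0.1 -0.3] w 0.0001 tx [-0.5085  0.861   0.0085] tz [-0.0077  0.0054 -1.    ] j [ 0.209  0.173 -0.199  1.205  0.007  1.247]
```

View pics/e.png

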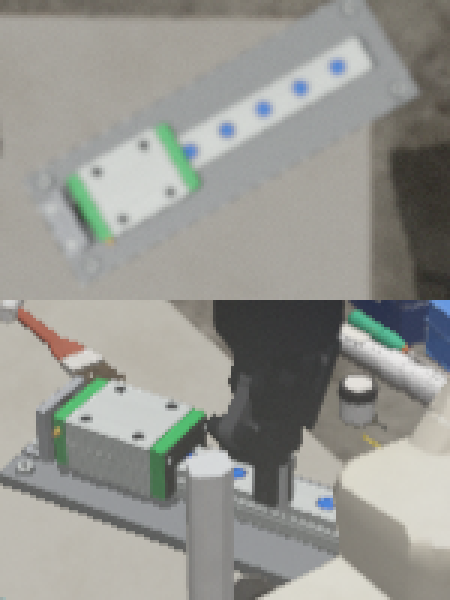

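The carriage sits against the stop in both views (top crop: front end at 75,215 by the bracket), the brush and jar haven't moved, and the arm is clear.

```bash
python3 -c "
from workcell import order
print(order.job_done())"
```

```text
the job is handed in; nothing more can be done
None
```

The job is done and handed in at about 23.4 s of the 51 s allowed.

- **Pressing:** with the gripper closed, I pressed caps 1 to 4 down in order, starting next to the carriage. Caps 2–4 moved at about 5 N, then the tip stopped on the rail top at 11–14 N, all at reported z = 0.0383.
- **Check run:** I ran the fingertips back from the stop end to the carriage. Height stayed at 0.0383–0.0384 and the vertical force read 0–6 N, with no bump at any cap.
- **Carriage:** I pushed it at about 36–40 mm/s with 3–4 N until it stopped against the bumper, where the force rose to about 10 N. I then backed off and lifted the arm well clear.
- **Final pictures:** they show the carriage against the stop and the brush and jar where they were. I did not look at the other loose things (parts box, hex key, tape roll) again.

Three checks failed or disagreed:
- **Tool height:** the reported height did not fit the 17 mm fingertip length; the real tip was about 28 mm higher. I set the heights by contact and the camera instead.
- **Cap 1 force:** no useful force was read because my hold rows let it relax. That it is flush rests on the tip stopping at the same height (0.0384), the camera seeing it sink, and the check run.
- **Final picture of the caps:** it could not confirm by itself that they are flush, because caps 3 and 4 are under the carriage.

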